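# Park the bench magnifier and fit the heat sink

### The job

The bench magnifier hangs over the computer board. Lift it by its handle past its balance point, so that it stays fully open by itself, then set the finned heat sink gently on the bare processor, flat side down, centred, with its long side along the processor's long side. Leave the mouse, tumbler, phone and calculator where they are.

Things in the scene. Friction and masses are not known exactly. Their poses are not given: they have to be found in the camera images.
- lens (a joint): Magnifier arm's angle about its level hinge: 0 = arm level, lens over the board (it rests there by its own weight); grows as the lens rises; 1.25 = fully open, at its stop. The counterweight on the bent-up tail makes it tip: let go below about 0.57 it falls back to 0, above that it goes on by itself, damped, taking some seconds, to 1.25 and stays. Lifting takes under 3 N at the handle.
- lens_pivot (a point): Middle of the magnifier's hinge axis, 110 mm above the desk, atop a fork on a round dark foot (110 mm across) fixed to the desk. Its x is the hinge axis (level), z up; the arm reaches out along its -y; these axes do not turn with the arm. White round lens frame 114 mm across, 14 mm thick, centre 190 mm from the hinge.
- lens_handle (a point): Middle of the magnifier's handle: round steel bar 12 mm thick, parallel to the hinge axis, 78 mm clear between its two stays, outside the lens frame. Arm level: 265 mm out from the hinge (-y of lens_pivot), 30 mm above the hinge and lens plane, 140 mm above the desk. Turns with the arm: x along the bar, z up from the lens plane. Gripped from above across the bar, it turns in the grip.
- cpu_top (a point): Centre of the processor's top face, 22 mm above the desk: bare steel rectangle 34 mm (x) by 46 mm (y), 4 mm proud of its white socket (44 x 56 mm), z up. It is on a blue-green computer board (170 mm square, on black foam, fixed), about under the lens when that is down. Nothing within 45 mm of the centre stands higher than the processor; the board's highest parts reach 28 mm above the desk.
- board: The computer board on its pad, fixed to the desk. Origin on the desk right under the processor's centre, axes parallel to those of cpu_top.
- heatsink: Aluminium heat sink lying loose on the desk, upright: a finned block 50 mm (x) by 72 mm (y) by 45 mm high, with a 7 mm solid base underneath and fins running along y; about 0.25 kg. Origin at the centre of its underside, z up. Grip across its 50 mm width (along x); either way round is right.
- mouse: Bystander: computer mouse 108 x 60 x 31 mm, origin at the centre of its underside.
- tumbler: Bystander: drinking glass 76 mm across the rim, 120 mm high, origin at the centre of its foot.
- phone: Bystander: black phone lying flat, 122 x 62 x 10 mm, origin at the centre of its underside.
- calculator: Bystander: grey pocket calculator lying flat, 160 x 80 x 15 mm, origin at the centre of its underside.
Mind the look-alikes: they are no part of the job. Several things look just like the heatsink: the one meant starts farthest to the robot's left.

How it is judged:
By the outcome, as a careful person would: the job done as asked, in the order asked, and still so for the second after the job is handed in, with the robot touching nothing.
It also fails if it takes over 56 s, if anything falls off the work surface, if the arm or the gripper's body presses on something with over 40 N, if the wrist force passes 120 N, or if a joint passes its speed limit or range.

### The arm

A 6-joint arm with a two-finger parallel gripper is mounted at the origin on the work surface. World frame = base frame: x ahead of the robot, y to its left, z up, the work surface at z = 0. Lengths are in m, angles in rad, forces in N, time in s.
With the tool pointing down it reaches from about 0.425 to 1.125 m from the base axis. Payload 14.9 kg.
Tool frame: the origin (TCP) lies midway between the tips of the shut fingers; the grasp point (between the pads) lies 19 mm behind it; z points along the fingers, y is the line along which they close (so a half turn about z gives the same grasp; the last joint's range is limited). The gripper opens to 91 mm and grips with 3 to 60 N. Pads are 32 mm wide; open, the fingers measure 118 mm over their backs; the gripper's body (76 mm by 178 mm) begins 60 mm behind the grasp point.
Start: joints at [-1.32, 0.379, 1.734, -0, 1.028, -0.033], TCP at [0.196, -0.672, 0.214] pointing down, gripper open.
Joint ranges: [-2.77, 2.77], [-0.74, 2.19], [0, 2.66], [-1.06, 4.2], [0.31, 2.87], [-3.08, 3.08]. Speed limits (rad/s): [1.89, 1.89, 2.39, 3.14, 3.14, 3.14].

### API

Orientations are given as a unit quaternion [w, x, y, z].
In Python, from plant import robot gives the robot as it stands.
- The arm moves only by the tool servo_tool, never from a script. Its argument "motion" is a list that holds one entry, the list of rows, each a list of 5 numbers: the shift along the tool's x, y, z in cm, then the turn about the tool's z in rad, then the closure, from 0 (fully open) to 1 (shut). A call has 1 to 5 rows; each row shifts and turns the commanded pose from where the row before left it, along the tool's axes as they then stand; what a row does not reach is not made up. A row lasts 1/12 s, in which the tool goes at most 41.7 mm and 7.16 degrees, less where a joint would pass 70% of its speed; a pose out of reach is approached as far as the arm can. A call with a gripper value outside its range is refused whole. The fingers move at their own pace and stop on an object; "newtons" is the grip in N (left out, the last holds). Time passes only in rows, so rows that do not move let the fingers close. It gives the time, the measured TCP pose, the force, the opening and the grip force at its end, in the units of the state.
- robot.sense(): the state, without advancing time (a new reading comes with each control period).
- robot.grab_frame(name): name is "scene" or "top" or "wrist"; returns a dict with "pixels" (420x560x3 uint8, red, green, blue), "intrinsics" (3x3 intrinsics, pixels), "T" (4x4, takes a point from camera to world coordinates); the wrist camera has in their place "hand_eye" (4x4, takes a point from camera to tool coordinates, whose origin is the TCP and whose axes are the flange's). Camera axes: x right, y up, looking along -z (the intrinsics and any distortion apply to the point x, -y, -z); pixel columns grow to the right and rows downward; lengths in m; the calibration is good to about 2 mm. A picture is of the moment at which its call begins: read the wrist's pose just before it. There is no depth.
- robot.finish_job(): hands the job in; it is judged then, once.
The state is a dict: "time_s": time; "joint_positions": joint angles; "qd": joint speeds; "joint_efforts": joint torques, N m; "tcp_pos": TCP position; "orientation": TCP orientation; "force": force on the tool from outside, world axes, zero at the start; "wrist_torque": the same for the moment, N m; "grip_width": finger opening in m; "grasp_force": force on a finger pad.
Only numpy, scipy, OpenCV 4.12 (cv2) and the standard library are available. Lean on these libraries where they do the work, as an engineer would, in place of code of your own. Each camera call takes 0.05 s, during which the arm holds its last target. There are 200 camera calls.

## Working session

There is one attempt and no reset: what is moved stays moved. The work goes in short steps, Python scripts to look and compute and a tool call to move; the robot and the scene stay as the last step left them, time stands still between calls to the robot, and variables do not carry over. Pictures are saved under pics/ and viewed, at most 10 in all, crops included, and the job is handed in when it is done.

Besides the shell and the picture viewer there is one more tool, called by a JSON object that holds its "name" and its "arguments", one argument or row to a line. servo_tool: Moves the arm, as the interface text tells. Its arguments: {"type":"object","properties":{"motion":{"type":"array"},"newtons":{"type":"number"}},"required":["motion"]}

```bash
ls; mkdir -p pics; python3 - <<'E'
from plant import robot
import cv2,numpy as np
np.set_printoptions(precision=4,suppress=True)
s=robot.sense();print(s['time_s'],s['tcp_pos'],s['orientation'],s['grip_width'])
for n in ['scene','top']:
    f=robot.grab_frame(n);cv2.imwrite(f'pics/{n}0.png',cv2.cvtColor(f['pixels'],cv2.COLOR_RGB2BGR));print(n,f['intrinsics'],f['T'],f.keys())
    np.savez(f'{n}0.npz',K=f['intrinsics'],T=f['T'],p=f['pixels'])
E
```

```text
pics
0.0 [ 0.1959 -0.6716  0.2133] [-0.0006  0.9899  0.1414 -0.0001] 0.09135870645013222
scene [[429.2054   0.     277.1651]
 [  0.     429.2054 206.7414]
 [  0.       0.       1.    ]] [[ 0.4467 -0.4991  0.7425  1.3024]
 [ 0.8946  0.2617 -0.3623 -0.4473]
 [-0.0134  0.8261  0.5634  0.7541]
 [ 0.      0.      0.      1.    ]] dict_keys(['pixels', 'intrinsics', 'T'])
top [[402.6351   0.     280.1945]
 [  0.     402.6351 207.8373]
 [  0.       0.       1.    ]] [[ 0.0043  0.9978 -0.0666  0.3919]
 [-0.9997  0.0026 -0.0252 -0.0381]
 [-0.0249  0.0667  0.9975  1.1493]
 [ 0.      0.      0.      1.    ]] dict_keys(['pixels', 'intrinsics', 'T'])
```

View pics/top0.png

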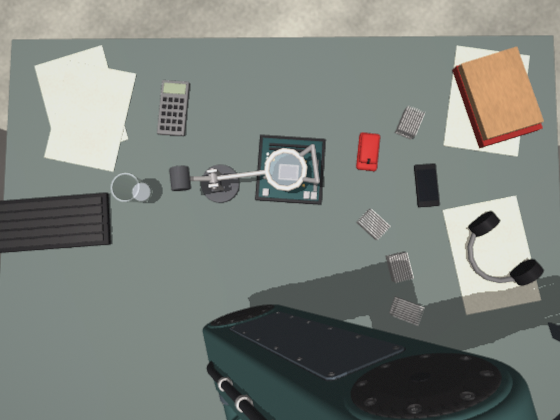

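View pics/scene0.png

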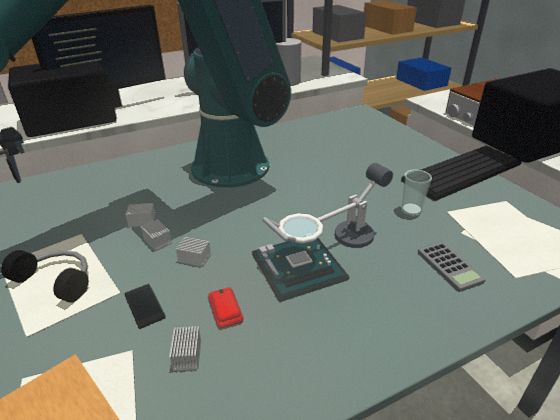

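The top view (up = +x, left = +y) shows the magnifier hinge near (212,178), its handle near (314,165) and the board centre near (290,170). The heat sinks are at (410,122), (374,223), (400,267) and (407,311). The leftmost, (374,223), is the one meant. I'll zoom in on it.

```bash
cat > h.py <<'E'
import numpy as np,cv2
np.set_printoptions(precision=4,suppress=True)
def ray(K,T,uv,z):
    d=np.array([(uv[0]-K[0,2])/K[0,0],-(uv[1]-K[1,2])/K[1,1],-1.]);d=T[:3,:3]@d;o=T[:3,3]
    return o+d*(z-o[2])/d[2]
def proj(K,T,P):
    c=(np.asarray(P)-T[:3,3])@T[:3,:3]
    return np.c_[K[0,0]*c[:,0]/-c[:,2]+K[0,2],-K[1,1]*c[:,1]/-c[:,2]+K[1,2]]
E
python3 - <<'E'
from h import *
d=np.load('top0.npz');p=d['p'][:,:,::-1]
c=p[125:245,190:400];cv2.imwrite('pics/crop1.png',cv2.resize(c,(798,456),interpolation=cv2.INTER_CUBIC))
R=lambda u,v,z:print((u,v,z),ray(d['K'],d['T'],(u,v),z))
R(212,178,.11);R(314,165,.14);R(290,170,.022);R(374,223,.045);R(286,170,.11)
E
```

```text
(212, 178, 0.11) [0.5389 0.1666 0.11  ]
(314, 165, 0.14) [ 0.5679 -0.0976  0.14  ]
(290, 170, 0.022) [ 0.5742 -0.0369  0.022 ]
(374, 223, 0.045) [ 0.4248 -0.2663  0.045 ]
(286, 170, 0.11) [ 0.56   -0.0266  0.11  ]
```

View pics/crop1.png

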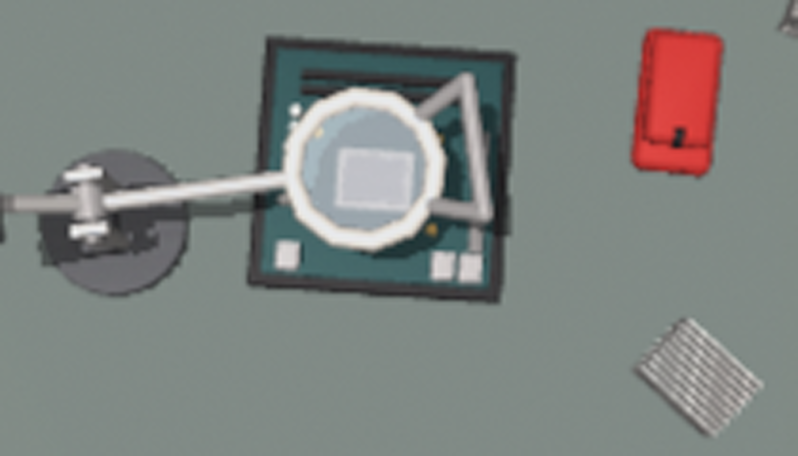

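The crop (3.8x) shows the hinge middle at (88,202), the lens centre at (364,168), and the handle from (468,75) to (484,218). The board corners are (267,37), (516,52), (500,301) and (249,284). The heat sink's top corners are (688,318), (763,384), (712,437) and (634,370).

```bash
python3 - <<'E'
from h import *
d=np.load('top0.npz')
R=lambda x,y,z:ray(d['K'],d['T'],(190+(x+.5)/3.8-.5,125+(y+.5)/3.8-.5),z)
print('hinge',hg:=R(88,202,.11),'lens',l:=R(364,168,.115),'han',R(468,75,.14),R(484,218,.14),hm:=R(476,147,.14))
print(np.linalg.norm((l-hg)[:2]),np.linalg.norm((hm-hg)[:2]),np.degrees(np.arctan2(*(hm-hg)[1::-1])))
B=np.array([R(x,y,.012) for x,y in[(267,37),(516,52),(500,301),(249,284)]]);print('board',B.mean(0));
for i in range(4):v=B[(i+1)%4]-B[i];print(np.linalg.norm(v),np.degrees(np.arctan2(v[1],v[0])))
C=np.array([R(x,y,.022) for x,y in[(338,150),(413,153),(409,211),(335,206)]]);print('cpu (through lens)',C.mean(0));
for i in range(4):v=C[(i+1)%4]-C[i];print(np.linalg.norm(v),np.degrees(np.arctan2(v[1],v[0])))
H=np.array([R(x,y,.045) for x,y in[(688,318),(763,384),(712,437),(634,370)]]);print('hs',H.mean(0));
for i in range(4):v=H[(i+1)%4]-H[i];print(np.linalg.norm(v),np.degrees(np.arctan2(v[1],v[0])))
E
```

```text
hinge [0.5394 0.1646 0.11  ] lens [ 0.5622 -0.0251  0.115 ] han [ 0.6207 -0.0946  0.14  ] [ 0.5247 -0.1051  0.14  ] [ 0.5722 -0.0998  0.14  ]
0.19105004693226138 0.2664379900741495 -82.93677395413526
board [ 0.5793 -0.0379  0.012 ]
0.18796268810029113 -93.60522518624074
0.1881882586848211 176.20007563824345
0.18756629808299297 86.23963729747224
0.1876794634719686 -3.679229887475603
cpu (through lens) [ 0.5686 -0.0312  0.022 ]
0.05581642274553447 -92.31833835787786
0.04349853171276504 176.16761997936803
0.055024445470003694 86.15598039580077
0.04201967691818217 -2.7789923091944884
hs [ 0.4224 -0.2653  0.045 ]
0.0709772634546043 -131.74475657389698
0.05291011196225762 135.9582421214218
0.07295988127105349 49.12701107429222
0.05413274966375225 -46.08294613141226
```

{"name": "servo_tool", "arguments": {
  "motion": [
    [[0,0,0,0.08,0.4],[0,0,0,0.08,0.4],[2.6,-3.07,0,0,0.4],[2.6,-3.07,0,0,0.4],[2.6,-3.07,0,0,0.4]]
  ],
  "newtons": 10
}}

```text
time_s: 0.52
tcp_pos: [0.2622, -0.5696, 0.2134]
orientation: [-0.0, 0.998, 0.061, -0.0]
force: [0.6, 0.6, 0.8]
grip_width: 0.0609
grasp_force: 0.0
```

{"name": "servo_tool", "arguments": {
  "motion": [
    [[2.6,-3.07,0,0,0.4],[2.6,-3.07,0,0,0.4],[2.6,-3.07,0,0,0.4],[2.6,-3.07,0,0,0.4],[2.6,-3.07,0,0,0.4]]
  ]
}}

```text
time_s: 0.93
tcp_pos: [0.3726, -0.4007, 0.2138]
orientation: [-0.0, 0.998, 0.062, -0.0]
force: [1.0, -1.1, -0.6]
grip_width: 0.0551
grasp_force: 0.0
```

{"name": "servo_tool", "arguments": {
  "motion": [
    [[2.6,-3.07,0,0,0.4],[2.6,-3.07,0,0,0.4],[2.6,-3.07,0,0,0.4],[2.6,-3.07,0,0,0.4],[2.6,-3.07,0,0,0.4]]
  ]
}}

```text
time_s: 1.35
tcp_pos: [0.4827, -0.2323, 0.2139]
orientation: [-0.0, 0.998, 0.062, -0.0]
force: [0.9, -0.8, -0.3]
grip_width: 0.0546
grasp_force: 0.0
```

{"name": "servo_tool", "arguments": {
  "motion": [
    [[2.6,-3.07,0,0,0.4],[2.6,-3.07,0,0,0.4],[2.6,-3.07,0,0,0.4],[2.6,-3.0,0,0,0.4],[0,0,0,0,0.4]]
  ]
}}

```text
time_s: 1.77
tcp_pos: [0.5729, -0.0958, 0.214]
orientation: [-0.0, 0.998, 0.064, 0.001]
force: [-0.8, 0.5, 0.3]
grip_width: 0.0547
grasp_force: 0.0
```

```bash
python3 - <<'E'
from h import *
from plant import robot
s=robot.sense();f=robot.grab_frame('wrist')
print(s['tcp_pos'],s['orientation'],f['intrinsics'],f['hand_eye'])
cv2.imwrite('pics/w1.png',f['pixels'][:,:,::-1])
E
```

```text
[ 0.5729 -0.0958  0.214 ] [-0.0003  0.998   0.0636  0.0005] [[305.355    0.     281.8389]
 [  0.     305.355  209.3642]
 [  0.       0.       1.    ]] [[ 0.001   0.957   0.29    0.0813]
 [ 1.     -0.0009 -0.0005  0.0006]
 [-0.0002  0.29   -0.957  -0.1717]
 [ 0.      0.      0.      1.    ]]
```

View pics/w1.png

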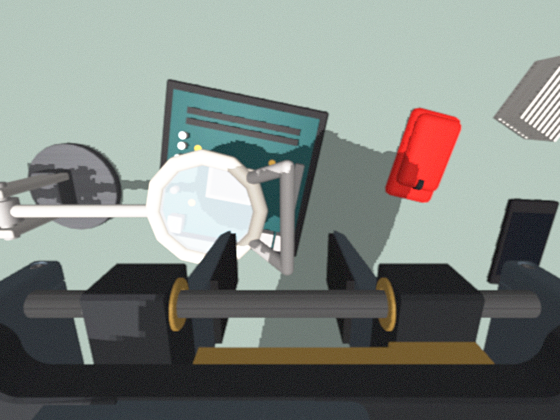

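The wrist view shows the handle bar from about (291,166) to (288,270), lying between the fingers, with the lens centred near (207,210).

```bash
cat >> h.py <<'E'
from scipy.spatial.transform import Rotation as Ro
def toolT(s):
    T=np.eye(4);q=s['orientation'];T[:3,:3]=Ro.from_quat([q[1],q[2],q[3],q[0]]).as_matrix();T[:3,3]=s['tcp_pos'];return T
E
python3 - <<'E'
from h import *
T=np.eye(4);q=[-.0003,.998,.0636,.0005];T[:3,:3]=Ro.from_quat([q[1],q[2],q[3],q[0]]).as_matrix();T[:3,3]=[.5729,-.0958,.214]
HE=np.array([[.001,.957,.29,.0813],[1,-.0009,-.0005,.0006],[-.0002,.29,-.957,-.1717],[0,0,0,1]])
K=np.array([[305.355,0,281.84],[0,305.355,209.36],[0,0,1]])
for uv in[(291,166),(288,270)]:
    P=ray(K,T@HE,uv,.14);print(P,np.linalg.inv(T)@np.r_[P,1])
E
```

```text
[ 0.617  -0.0983  0.14  ] [0.0434 0.0081 0.074  1.    ]
[ 0.5244 -0.1083  0.14  ] [-0.0498  0.0063  0.0739  1.    ]
```

{"name": "servo_tool", "arguments": {
  "motion": [
    [[-0.2,0.6,1.7,0,0.4],[0,0,2.5,0,0.5],[0,0,2.5,0,0.6],[0,0,2.0,0,0.6],[0,0,0,0,1]]
  ],
  "newtons": 8
}}

```text
time_s: 2.23
tcp_pos: [0.5661, -0.1067, 0.1232]
orientation: [-0.001, 0.998, 0.061, -0.003]
force: [-1.2, 0.0, -0.8]
grip_width: 0.0325
grasp_force: 0.0
```

{"name": "servo_tool", "arguments": {
  "motion": [
    [[0,0,0,0,1],[0,0,0,0,1],[0,0,0,0,1],[0,0,0,0,1]]
  ]
}}

```text
time_s: 2.57
tcp_pos: [0.5681, -0.1053, 0.1278]
orientation: [-0.001, 0.998, 0.061, -0.001]
force: [-4.5, 15.6, -2.7]
grip_width: 0.0215
grasp_force: 8.0
```

{"name": "servo_tool", "arguments": {
  "motion": [
    [[0,-0.45,0,0,1],[0,0,0,0,1],[0,0,0,0,1]]
  ]
}}

```text
time_s: 2.82
tcp_pos: [0.5675, -0.1007, 0.1278]
orientation: [-0.001, 0.998, 0.062, -0.001]
force: [-4.9, 14.9, -2.2]
grip_width: 0.0122
grasp_force: 8.0
```

{"name": "servo_tool", "arguments": {
  "motion": [
    [[0,-0.15,0,0,1],[0,0,0,0,1]]
  ]
}}

```text
time_s: 2.98
tcp_pos: [0.5675, -0.1002, 0.1281]
orientation: [-0.0, 0.998, 0.062, -0.001]
force: [-5.9, 4.7, -1.1]
grip_width: 0.012
grasp_force: 8.0
```

{"name": "servo_tool", "arguments": {
  "motion": [
    [[0,-0.43,-2.63,0,1],[0,-0.69,-2.57,0,1],[0,-0.95,-2.5,0,1],[0,-1.19,-2.38,0,1]]
  ]
}}

```text
time_s: 3.32
tcp_pos: [0.5625, -0.0668, 0.2293]
orientation: [-0.001, 0.998, 0.061, -0.001]
force: [-1.1, 17.4, -11.3]
grip_width: 0.0126
grasp_force: 8.0
```

{"name": "servo_tool", "arguments": {
  "motion": [
    [[0,-1.5,-2.25,0,1],[0,-1.7,-2.11,0,1],[0,-1.83,-1.93,0,1],[0,-2.04,-1.73,0,1],[0,-2.19,-1.52,0,1]]
  ]
}}

```text
time_s: 3.73
tcp_pos: [0.5515, 0.0246, 0.3251]
orientation: [-0.0, 0.998, 0.062, -0.0]
force: [-1.8, 5.9, -10.7]
grip_width: 0.0118
grasp_force: 8.0
```

```bash
python3 - <<'E'
from h import *
from plant import robot
f=robot.grab_frame('scene')
cv2.imwrite('pics/s2.png',cv2.resize(f['pixels'][80:340,150:480,::-1],(660,520)))
E
```

```text
(no output)
```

View pics/s2.png

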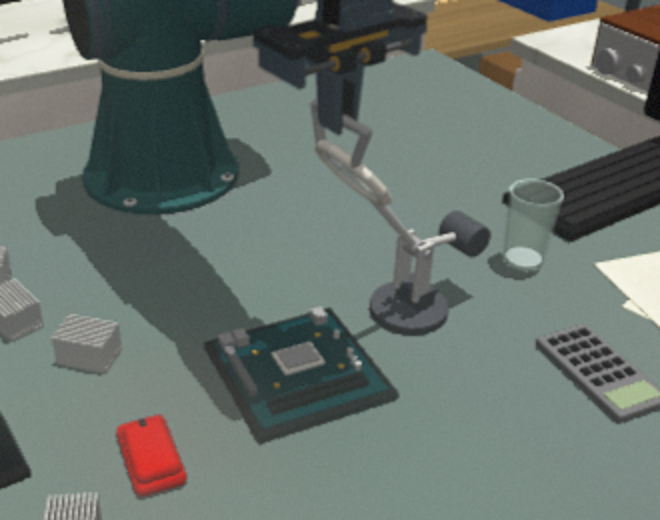

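The scene shows the handle held with the arm about 50° up, the board clear, and the processor in view near (297,357) in the crop. I'll release it and back off upward.

{"name": "servo_tool", "arguments": {
  "motion": [
    [[0,0,0,0,0.4],[0,0,-1,0,0.3],[0,0,-4,0,0.2],[0,0,-4,0,0],[0,1.5,-3.5,0,0]]
  ]
}}

```text
time_s: 4.2
tcp_pos: [0.5543, 0.0092, 0.452]
orientation: [-0.0, 0.998, 0.062, 0.001]
force: [0.4, -0.5, 0.7]
grip_width: 0.0423
grasp_force: 0.0
```

```bash
python3 - <<'E'
from h import *
from plant import robot
f=robot.grab_frame('top')
cv2.imwrite('pics/t2.png',cv2.resize(f['pixels'][120:250,190:400,::-1],(798,494),interpolation=cv2.INTER_CUBIC))
E
```

```text
(no output)
```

View pics/t2.png

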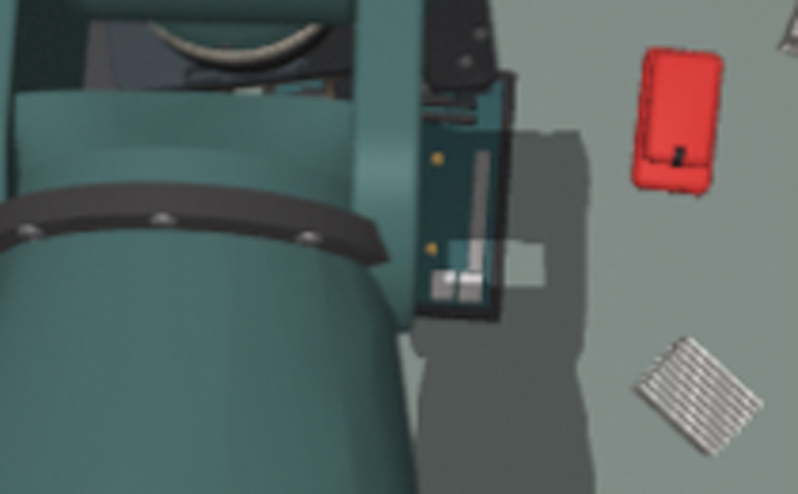

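{"name": "servo_tool", "arguments": {
  "motion": [
    [[-2.06,3.2,0,0,0],[-2.06,3.2,0,0,0],[-2.06,3.2,0,0,0],[-2.06,3.2,0,0,0],[-2.06,3.2,0,0,0]]
  ]
}}

```text
time_s: 4.67
tcp_pos: [0.4708, -0.1646, 0.4494]
orientation: [0.0, 0.998, 0.062, 0.001]
force: [0.5, 0.4, 0.5]
grip_width: 0.0795
grasp_force: 0.0
```

{"name": "servo_tool", "arguments": {
  "motion": [
    [[-2.06,3.2,1,0,0],[-2.06,3.2,1,0,0],[-2.06,3.2,1,0,0],[0,0,4,-0.1175,0],[0,0,4,-0.1175,0]]
  ]
}}

```text
time_s: 5.08
tcp_pos: [0.4221, -0.2685, 0.3395]
orientation: [0.002, 0.984, 0.179, 0.002]
force: [0.8, -0.9, -1.0]
grip_width: 0.0914
grasp_force: 0.0
```

{"name": "servo_tool", "arguments": {
  "motion": [
    [[0,0,4,-0.1175,0],[0,0,4,-0.1175,0],[0,0,4,-0.1175,0],[0,0,4,-0.1175,0],[0,0,0,0,0]]
  ]
}}

```text
time_s: 5.5
tcp_pos: [0.4193, -0.2641, 0.1727]
orientation: [-0.004, 0.914, 0.405, -0.002]
force: [-1.7, 0.5, -0.9]
grip_width: 0.0912
grasp_force: 0.0
```

```bash
python3 - <<'E'
from h import *
from plant import robot
s=robot.sense();f=robot.grab_frame('wrist');t=robot.grab_frame('top')
T=toolT(s)@f['hand_eye'];np.savez('w3.npz',K=f['intrinsics'],T=T,tool=toolT(s));np.savez('t3.npz',K=t['intrinsics'],T=t['T'],p=t['pixels'])
print(s['tcp_pos'],s['orientation'],s['joint_positions'],s['grip_width'])
cv2.imwrite('pics/c3.png',np.hstack([f['pixels'][:,:,::-1][:,100:460],cv2.resize(t['pixels'][120:225,190:330,::-1],(440,330),interpolation=cv2.INTER_CUBIC)[:420] if 0 else cv2.copyMakeBorder(cv2.resize(t['pixels'][130:220,200:310,::-1],(440,360),interpolation=cv2.INTER_CUBIC),0,60,0,0,cv2.BORDER_CONSTANT)]))
E
```

```text
[ 0.4193 -0.2641  0.1727] [-0.0037  0.9144  0.4048 -0.0023] [-0.6089  0.1182  2.1593 -0.0003  0.8727  0.1285] 0.0911829664482729
```

View pics/c3.png

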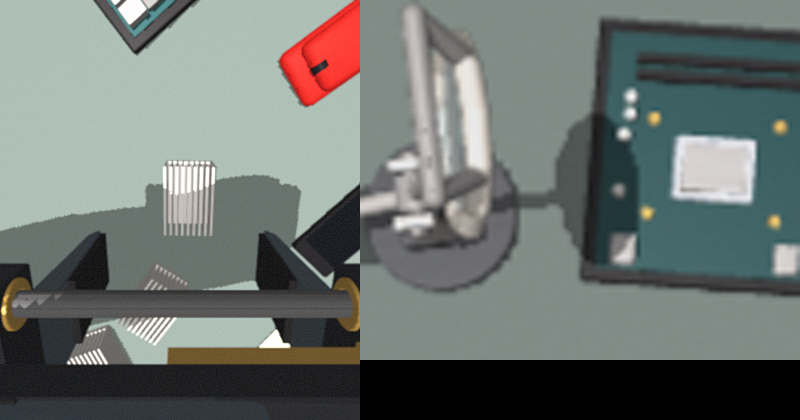

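The lens is now nearly upright (right panel) and the processor is visible, with socket corners at panel (677,136), (755,140), (751,203) and (672,197). In the wrist view (left panel) the target heat sink is aligned with the tool, its top face spanning about x 163–214, y 166–235.

```bash
python3 - <<'E'
from h import *
d=np.load('w3.npz');iv=np.linalg.inv(d['tool'])
def rep(H):
    print('c',H.mean(0))
    for i in range(4):v=H[(i+1)%4]-H[i];print('  ',np.linalg.norm(v),np.degrees(np.arctan2(v[1],v[0])))
H=np.array([ray(d['K'],d['T'],(100+x,y),.045) for x,y in[(164,167),(215,167),(214,235),(163,235)]]);rep(H);print((iv@np.r_[H.mean(0),1]))
x=d['tool'][:3,0];print('tool yaw',np.degrees(np.arctan2(x[1],x[0])))
t=np.load('t3.npz');g=lambda x,y,z:ray(t['K'],t['T'],(200+(x-360+.5)/4-.5,130+(y+.5)/4-.5),z)
rep(np.array([g(x,y,.018) for x,y in[(677,136),(755,140),(751,203),(672,197)]]))
# subpixel: bright region
p=t['p'];R=p[155:190,270:300].astype(int);m=((R[...,0]>150)&(abs(R[...,0]-R[...,2])<40)).astype(np.uint8)
n,l,st,c=cv2.connectedComponentsWithStats(m);i=1+np.argmax(st[1:,4]);print(st[i],c[i]);r=cv2.minAreaRect(np.argwhere(l==i)[:,::-1].astype(np.float32));print(r)
print(ray(t['K'],t['T'],c[i]+[270,155],.02))
E
```

```text
c [ 0.4224 -0.2696  0.045 ]
   0.05010275828465143 -42.10406945770468
   0.07163232723212394 -131.21186826496984
   0.053591998586028186 138.01580557065344
   0.07177503065061434 46.000717673175025
[-0.0018  0.0071  0.1276  1.    ]
tool yaw 47.76035060318779
c [ 0.5696 -0.0314  0.018 ]
   0.055375420881987984 -92.97101533667677
   0.04502970234984088 176.47638453635798
   0.05603722853252217 85.6755421320355
   0.04371737189079101 -4.38721161973692
[  8   9  21  17 322] [18.     16.8478]
((18.0, 17.0), (16.0, 20.0), 90.0)
[ 0.5693 -0.0312  0.02  ]
```

{"name": "servo_tool", "arguments": {
  "motion": [
    [[0,0.35,3.5,0,0],[0,0,4,0,0],[0,0,4,0,0],[0,0,2,0,0],[0,0,0,0,0]]
  ],
  "newtons": 20
}}

```text
time_s: 6.02
tcp_pos: [0.4253, -0.2682, 0.0426]
orientation: [-0.001, 0.916, 0.401, -0.0]
force: [-1.1, 0.6, -0.2]
grip_width: 0.0911
grasp_force: 0.0
```

{"name": "servo_tool", "arguments": {
  "motion": [
    [[-0.1,-0.2,2.0,0,0],[0,0,1.1,0,0.2],[0,0,0,0,1],[0,0,0,0,1],[0,0,0,0,1]]
  ]
}}

```text
time_s: 6.43
tcp_pos: [0.4243, -0.268, 0.0139]
orientation: [0.001, 0.915, 0.402, 0.001]
force: [-0.1, 0.5, 0.5]
grip_width: 0.0674
grasp_force: 0.0
```

{"name": "servo_tool", "arguments": {
  "motion": [
    [[0,0,0,0,1],[0,0,0,0,1],[0,0,0,0,1]]
  ]
}}

```text
time_s: 6.68
tcp_pos: [0.4235, -0.2675, 0.0129]
orientation: [0.0, 0.915, 0.403, 0.0]
force: [-3.4, 1.0, 11.7]
grip_width: 0.0498
grasp_force: 20.0
```

{"name": "servo_tool", "arguments": {
  "motion": [
    [[0,0,-1,0,1],[0,0,-3,0,1],[0,0,-4,0,1],[0,0,-4,0,1],[0,0,0,0,1]]
  ]
}}

```text
time_s: 7.1
tcp_pos: [0.4261, -0.2692, 0.1393]
orientation: [0.004, 0.915, 0.403, 0.002]
force: [3.3, -1.5, -1.6]
grip_width: 0.0501
grasp_force: 20.0
```

```bash
python3 - <<'E'
from h import *
from plant import robot
s=robot.sense();f=robot.grab_frame('wrist');t=robot.grab_frame('top')
np.savez('w4.npz',K=f['intrinsics'],HE=f['hand_eye'],tool=toolT(s))
print(s['tcp_pos'],s['orientation'],s['joint_positions'],s['grip_width'],s['force'])
a=cv2.resize(f['pixels'][140:340,180:380,::-1],(400,400));b=cv2.resize(t['pixels'][130:220,200:300,::-1],(400,360))
cv2.imwrite('pics/c4.png',np.hstack([a,cv2.copyMakeBorder(b,0,40,0,0,cv2.BORDER_CONSTANT)]))
E
```

```text
[ 0.4261 -0.2692  0.1393] [0.0039 0.9154 0.4026 0.0024] [-0.6098  0.1796  2.1659  0.      0.7869  0.1322] 0.05005103654989099 [ 3.2612 -1.4872 -1.6146]
```

View pics/c4.png

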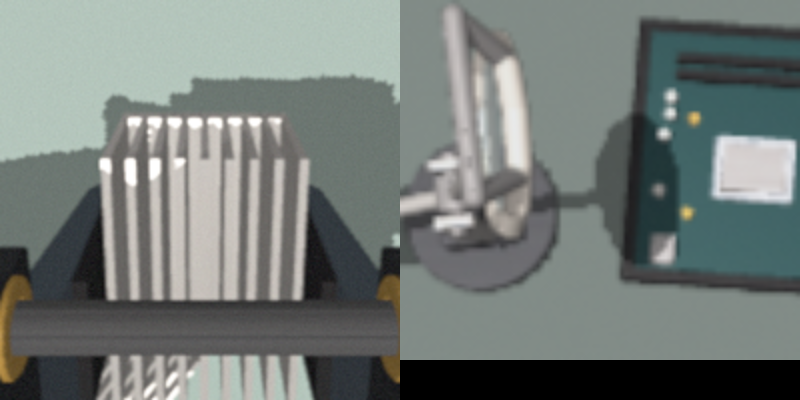

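Held: in the wrist crop the top's +x edge is at row ~160 (columns 104–305), and the base's edge is at row ~120. The lens is steady at its stop.

```bash
python3 - <<'E'
from h import *
d=np.load('w4.npz')
for (x,y,z) in[(104,159,-.0321),(305,159,-.0321),(128,119,.0129),(282,119,.0129),(128,119,.0059),(282,119,.0059)]:
    print(z,ray(d['K'],d['HE'],(180+x/2,140+y/2),z))
X=d['tool'][:3,0];yaw=np.arctan2(X[1],X[0]);print(np.degrees(yaw))
E
```

```text
-0.0321 [ 0.0338 -0.0242 -0.0321]
-0.0321 [ 0.0338  0.0243 -0.0321]
0.0129 [ 0.0317 -0.0238  0.0129]
0.0129 [0.0317 0.0243 0.0129]
0.0059 [ 0.0336 -0.0229  0.0059]
0.0059 [0.0336 0.0234 0.0059]
47.48618594489926
```

{"name": "servo_tool", "arguments": {
  "motion": [
    [[2.5,-0.1,-0.5,0,1],[3.6,-0.2,-0.5,0,1],[3.6,-0.2,-0.5,0,1],[3.6,-0.2,-0.5,0,1],[3.6,-0.2,0,-0.05,1]]
  ]
}}

```text
time_s: 7.62
tcp_pos: [0.5309, -0.1349, 0.1513]
orientation: [-0.001, 0.905, 0.425, -0.001]
force: [0.6, -0.2, -2.0]
grip_width: 0.0497
grasp_force: 20.0
```

{"name": "servo_tool", "arguments": {
  "motion": [
    [[3.0,-0.2,0,-0.1,1],[1.9,0,0,-0.11,1],[0,0,0,-0.11,1],[0,0,0,-0.11,1],[0,0,0,-0.11,1]]
  ]
}}

```text
time_s: 8.03
tcp_pos: [0.5578, -0.0956, 0.15]
orientation: [-0.001, 0.757, 0.654, -0.001]
force: [0.7, -0.4, -2.5]
grip_width: 0.0499
grasp_force: 20.0
```

{"name": "servo_tool", "arguments": {
  "motion": [
    [[0,0,0,-0.087,1],[0,0,0,0,1],[0,0,0,0,1]]
  ]
}}

```text
time_s: 8.28
tcp_pos: [0.558, -0.0963, 0.1507]
orientation: [-0.001, 0.731, 0.683, -0.001]
force: [-0.0, 0.5, -2.7]
grip_width: 0.0497
grasp_force: 20.0
```

```bash
python3 - <<'E'
from h import *
from plant import robot
s=robot.sense();f=robot.grab_frame('wrist')
np.savez('w5.npz',K=f['intrinsics'],HE=f['hand_eye'],tool=toolT(s))
print(s['tcp_pos'],s['orientation'],s['joint_positions'],s['grip_width'],s['force'])
cv2.imwrite('pics/w5.png',cv2.resize(f['pixels'][0:300,80:480,::-1],(800,600)))
E
```

```text
[ 0.558  -0.0963  0.1507] [-0.001   0.7307  0.6827 -0.0007] [-0.212   0.2596  2.035   0.      0.8494 -0.1441] 0.049665394596482684 [-0.0342  0.5218 -2.7195]
```

View pics/w5.png

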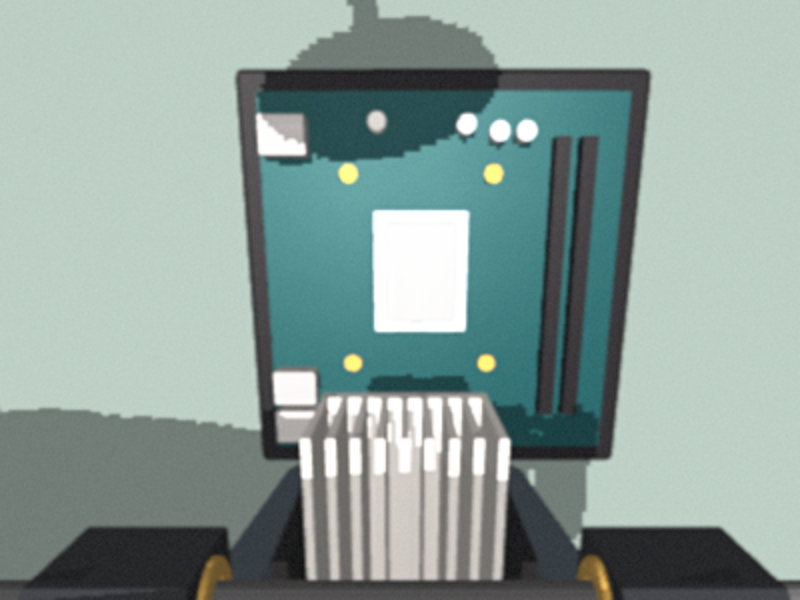

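The wrist view shows the socket squarely aligned, with corners at (374,211), (469,211), (466,331) and (375,331). The heat sink's top edge is at row 439, columns 302–508.

```bash
python3 - <<'E'
from h import *
d=np.load('w5.npz');g=lambda x,y,z:ray(d['K'],d['HE'],(80+(x-.5)/2,(y-.5)/2),z)
S=np.array([g(x,y,.1327) for x,y in[(374,211),(469,211),(466,331),(375,331)]]);print(S,S.mean(0))
for x,y,z in[(302,439,-.0321),(508,439,-.0321),(322,396,.0059),(491,396,.0059)]:print(g(x,y,z))
# world
print(d['tool']@np.r_[S.mean(0),1]);X=d['tool'][:3,0];print(np.degrees(np.arctan2(X[1],X[0])))
print('top-based',np.linalg.inv(d['tool'])@np.array([.5694,-.0313,.018,1]))
E
```

```text
[[ 0.092  -0.0152  0.1327]
 [ 0.0921  0.0296  0.1327]
 [ 0.0354  0.0299  0.1327]
 [ 0.0353 -0.0155  0.1327]] [0.0637 0.0072 0.1327]
[ 0.0343 -0.0255 -0.0321]
[ 0.0343  0.0242 -0.0321]
[ 0.035  -0.0255  0.0059]
[0.0351 0.0252 0.0059]
[ 0.5693 -0.0331  0.018   1.    ]
86.10910924302048
top-based [0.0655 0.0072 0.1327 1.    ]
```

{"name": "servo_tool", "arguments": {
  "motion": [
    [[2.5,0.37,0,0,1],[2.5,0.37,0,0,1],[1.55,0,2,0,1],[0,0,4,0,1],[0,0,3,0,1]]
  ]
}}

```text
time_s: 8.75
tcp_pos: [0.5703, -0.0307, 0.0605]
orientation: [0.0, 0.73, 0.683, 0.0]
force: [-0.5, 0.0, -3.5]
grip_width: 0.0497
grasp_force: 20.0
```

{"name": "servo_tool", "arguments": {
  "motion": [
    [[0,0,1.2,0,1],[0,0,0,0,1],[0,0,0,0,1]]
  ]
}}

```text
time_s: 9.0
tcp_pos: [0.5706, -0.0318, 0.0504]
orientation: [-0.0, 0.73, 0.683, -0.0]
force: [-0.0, 0.1, -2.5]
grip_width: 0.05
grasp_force: 20.0
```

{"name": "servo_tool", "arguments": {
  "motion": [
    [[0.03,-0.07,0.6,0,1],[0,0,0.4,0,1],[0,0,0.2,0,1],[0,0,0.1,0,1],[0,0,0.1,0,1]]
  ]
}}

```text
time_s: 9.42
tcp_pos: [0.5702, -0.0313, 0.0365]
orientation: [0.0, 0.73, 0.684, 0.0]
force: [-0.2, -0.1, -2.6]
grip_width: 0.0499
grasp_force: 20.0
```

{"name": "servo_tool", "arguments": {
  "motion": [
    [[0,0,0,0,1],[0,0,0,0,1]]
  ]
}}

```text
time_s: 9.58
tcp_pos: [0.57, -0.0313, 0.0363]
orientation: [0.0, 0.73, 0.684, 0.0]
force: [0.1, -1.2, -2.6]
grip_width: 0.0497
grasp_force: 20.0
```

Not yet touching (force z is still −2.6, the weight). I'll go down in small steps.

{"name": "servo_tool", "arguments": {
  "motion": [
    [[0,0,0.05,0,1],[0,0,0.05,0,1],[0,0,0.03,0,1],[0,0,0,0,1],[0,0,0,0,1]]
  ]
}}

```text
time_s: 10.0
tcp_pos: [0.5699, -0.0312, 0.0349]
orientation: [-0.0, 0.73, 0.684, -0.0]
force: [-0.2, -0.6, -0.2]
grip_width: 0.0497
grasp_force: 20.0
```

{"name": "servo_tool", "arguments": {
  "motion": [
    [[0,0,0.02,0,1],[0,0,0,0,1]]
  ]
}}

```text
time_s: 10.17
tcp_pos: [0.57, -0.0312, 0.0349]
orientation: [-0.0, 0.73, 0.684, -0.0]
force: [-2.6, -0.2, 4.1]
grip_width: 0.05
grasp_force: 20.0
```

{"name": "servo_tool", "arguments": {
  "motion": [
    [[0,0,0,0,0.3],[0,0,0,0,0.3],[0,0,0,0,0.3],[0,0,-1.5,0,0.3],[0,0,-3,0,0.3]]
  ]
}}

```text
time_s: 10.58
tcp_pos: [0.5678, -0.031, 0.0774]
orientation: [-0.002, 0.73, 0.684, -0.002]
force: [-0.5, 0.1, -0.2]
grip_width: 0.0639
grasp_force: 0.0
```

{"name": "servo_tool", "arguments": {
  "motion": [
    [[0,0,-3,0,0.3],[-3,0,-3,0,0.3],[-4,0,0,0,0.3],[-4,0,0,0,0.3],[-3,0,0,0,0.3]]
  ]
}}

```text
time_s: 11.0
tcp_pos: [0.561, -0.1728, 0.14]
orientation: [0.001, 0.73, 0.684, 0.0]
force: [-0.2, 0.4, -0.3]
grip_width: 0.0639
grasp_force: 0.0
```

```bash
python3 - <<'E'
from h import *
from plant import robot
s=robot.sense();f=robot.grab_frame('wrist');t=robot.grab_frame('scene')
np.savez('w6.npz',K=f['intrinsics'],HE=f['hand_eye'],tool=toolT(s))
print(s['time_s'],s['tcp_pos'],s['orientation'],s['grip_width'],s['force'])
cv2.imwrite('pics/w6.png',np.hstack([cv2.resize(f['pixels'][0:260,170:390,::-1],(440,520)),cv2.resize(t['pixels'][100:360,230:410,::-1],(360,520))]))
E
```

```text
11.0 [ 0.561  -0.1728  0.14  ] [0.0009 0.7297 0.6838 0.0004] 0.06390417961083054 [-0.2365  0.3551 -0.2608]
```

View pics/w6.png

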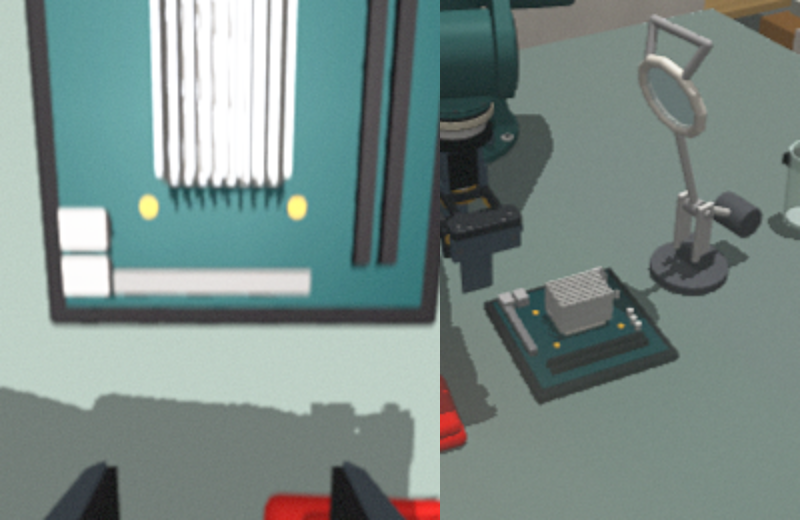

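The wrist view shows the heat sink squarely on the processor between the mounting holes. The scene view shows the magnifier fully open. One numeric check of the centring, then I'll hand in.

```bash
python3 - <<'E'
from h import *
from plant import robot
from scipy.optimize import minimize
d=np.load('w6.npz');g=lambda x,y,z:d['tool']@np.r_[ray(d['K'],d['HE'],(170+(x-.5)/2,(y-.5)/2),d['tool'][2,3]-z),1]
a,b=g(168,187,.029),g(283,187,.029);a2,b2=g(154,178,.067),g(293,178,.067)
u=np.array([np.cos(np.radians(86.3)),np.sin(np.radians(86.3))])
for p,q in((a,b),(a2,b2)):print(np.linalg.norm(p-q),(p+q)[:2]/2+.036*u)
t=robot.grab_frame('top');o=np.load('t3.npz')
D=np.abs(t['pixels'].astype(int)-o['p'].astype(int)).max(2);D=D[145:200,260:320]
G=t['pixels'][145:200,260:320].astype(int);m=((G[...,0]>G[...,2]-12)&(D>15))|((G[...,0]>140))
def sil(v):
    c,s=np.cos(v[2]),np.sin(v[2]);P=[[v[0]+c*x-s*y,v[1]+s*x+c*y,z] for x in(-.025,.025) for y in(-.036,.036) for z in(.022,.067)]
    h=cv2.convexHull(((proj(t['K'] if 'K' in t else t['intrinsics'],t['T'],P)-[260,145]+.5)*8-.5).astype(np.float32))
    M=np.zeros((440,480),np.uint8);cv2.fillConvexPoly(M,np.round(h).astype(np.int32),1);return cv2.resize(M.astype(np.float32),(60,55),interpolation=cv2.INTER_AREA)
f=lambda v:np.abs(sil(v)-m).sum()
r=min((minimize(f,[.5694+i,-.0313+j,-.065],method='Nelder-Mead',options=dict(initial_simplex=np.array([.5694+i,-.0313+j,-.065])+np.vstack([np.zeros(3),np.diag([.004,.004,.05])])))for i in(-.003,.003)for j in(-.003,.003)),key=lambda r:r.fun)
print(r.x,r.fun,m.sum())
E
```

```text
0.049877884976324754 [ 0.5696 -0.036 ]
0.05197565419124695 [ 0.5688 -0.0354]
[ 0.5703 -0.0319 -0.076 ] 216.5625 733
```

```bash
python3 - <<'E'
from h import *
d=np.load('w6.npz');g6=lambda x,y,z:(d['tool']@np.r_[ray(d['K'],d['HE'],(170+(x-.5)/2,(y-.5)/2),d['tool'][2,3]-z),1])[:2]
e=np.load('w5.npz');g5=lambda x,y,z:(e['tool']@np.r_[ray(e['K'],e['HE'],(80+(x-.5)/2,(y-.5)/2),e['tool'][2,3]-z),1])[:2]
h5=[g5(x,y,.014) for x,y in[(348,174),(494,174),(353,362),(486,362)]]
print(h5,'holes centre',np.mean(h5,0));print('w6 holes',g6(149,207,.014),g6(297,207,.014))
# board near corner edge
print('board edge w5',g5(268,458,.012),g5(608,458,.012),'w6',g6(56,321,.012),g6(437,321,.012))
E
```

```text
[array([0.5377, 0.0141]), array([0.6063, 0.0095]), array([ 0.5319, -0.0756]), array([ 0.6   , -0.0802])] holes centre [ 0.569  -0.0331]
w6 holes [ 0.5317 -0.0772] [ 0.5998 -0.0816]
board edge w5 [ 0.481  -0.1255] [ 0.6646 -0.1378] w6 [ 0.4809 -0.1267] [ 0.6668 -0.1386]
```

The centring error is about 1 mm, so I'm handing it in.

```bash
python3 -c "
from plant import robot
print(robot.finish_job())"
```

```text
the job is handed in; nothing more can be done
None
```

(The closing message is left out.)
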